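# Hold a stained slide's frosted end in the label reader

## Task

Pick up the thick glass slide from its round stand, find its frosted label end (the white end with the small corner notch), and hold that end, level and label side up, in the mouth of the white label reader in mid-air without resting the slide on the reader, gently pushing the orange sprung stop inside back by a few millimetres. Finish while still holding it there: do not let go. Do not drop the slide, and leave the stack of dishes, the jar and the slide box where they are.

Things in the scene. Friction and masses are not known exactly. Their poses are not given: they have to be found in the camera images.
- slide: Thick glass slide, 76 x 30 x 5 mm, 30 g, lying label side up on the stand's post, overhanging it all round. Origin: centre of its underside; +x along its length to the frosted label end, +z out of the label side. Last 24 mm at +x frosted white, dark squares on top, an 8 x 8 mm notch in the +x +y corner. The rest is clear bluish glass, purple smear near the middle: grip here by the long edges.
- label_end (a point): Middle of the slide's frosted end face, 38 mm from the slide's centre, half way up its thickness. Axes as the slide.
- plain_end (a point): Middle of the slide's plain (clear) end face, 38 mm from the centre the other way.
- stand: Fixed steel drying stand: a black foot disc 90 mm across and 8 mm high with a round post 26 mm across, top at 40 mm. Origin: centre of the foot's underside, on the table.
- reader: Fixed white box, 90 (x) x 100 (y) x 92 mm high, clear roof, black reading head on its rear (to 104 mm). Origin: centre of its underside, on the table. Front face at x = -45 mm, towards the robot, blue line under the mouth and on the roof edge over it. The mouth is a tunnel along +x, 46 mm wide (y -23 to 23 mm), from 50 mm (floor) to 86 mm (roof) above the table.
- mouth (a point): Centre of the mouth's opening in the reader's front face, 68 mm above the table. Axes as the reader: +x goes into the mouth.
- stop_face (a point): Centre of the front face of the orange sprung stop in the tunnel (42 mm wide, 32 mm high, 68 mm above the table). Out at rest it stands 18 mm behind the front face of the reader; it moves back along the reader's +x.
- stop (a joint): How far the orange stop is pushed in, m: 0 at rest, 0.014 fully in. The spring takes about 1.2 N to start moving and 2.9 N fully in.
- dishes: Bystander: stack of four red culture dishes, 90 mm across, 60 mm high. Origin: centre of its underside.
- jar: Bystander: small sample jar with white cap, 40 mm across, 62 mm high. Origin: centre of its underside.
- slidebox: Bystander: closed slide box, blue with white lid, 87 x 62 mm, 30 mm high. Origin: centre of its underside.
Not all that is in view belongs to the job. There is more than one size of the slide; the job needs the smaller. There is more than one size of the reader; the one meant has the size given above.

How it is judged:
On the way:
1. the slide is held in the fingers, lifted clear of the stand (contact force between the fingers and slide above 0.5 N and height (world z) of slide above 0.05 m and contact force between slide and stand below 0.01 N), for 0.2 s.
At the end, for the whole second after the job is handed in: Fingers hold the slide still in the air, label side up, level within 10 deg, along the mouth within 11 deg; frosted end in the mouth within 10 mm of the middle, slide at least 1.5 mm above the floor of the mouth and clear of its roof; orange stop pushed in over 2 mm with under 8 N (value of joint stop above 0.002 m and x of label_end in the frame of reader above -0.027 m and y of label_end in the frame of reader between -0.01 and 0.01 m and z of label_end in the frame of reader between 0.053 and 0.0835 m and angle between the x axis of slide and the x axis of reader, either way round below 0.2 rad and angle between slide's own z axis and vertical below 0.17 rad and height (world z) of slide above 0.0515 m and contact force between the fingers and slide above 0.5 N and contact force between slide and reader below 8 N and contact force between slide and stand below 0.01 N and linear speed of slide below 0.02 m/s); the arm keeps its last pose, push and grip.
It fails at once if the slide is dropped (height (world z) of slide below 0.02 m).
It fails at once if the slide is pushed hard (over 20 N) against the reader (contact force between slide and reader above 20 N).
It fails at once if the stack of dishes is moved or tipped (distance of dishes from where it was at the start of the episode above 0.025 m or angle between dishes's own z axis and vertical above 0.3 rad).
It fails at once if the jar is moved or tipped (distance of jar from where it was at the start of the episode above 0.025 m or angle between jar's own z axis and vertical above 0.3 rad).
It fails at once if the slide box is moved or tipped (distance of slidebox from where it was at the start of the episode above 0.025 m or angle between slidebox's own z axis and vertical above 0.3 rad).
It also fails if it takes over 48 s, if anything falls off the work surface, if the arm or the gripper's body presses on something with over 40 N, if the wrist force passes 120 N, or if a joint passes its speed limit or range.

## Robot

A 6-joint arm with a two-finger parallel gripper is mounted at the origin on the work surface. World frame = base frame: x ahead of the robot, y to its left, z up, the work surface at z = 0. Lengths are in m, angles in rad, forces in N, time in s.
With the tool pointing down it reaches from about 0.3 to 0.825 m from the base axis. Payload 5.4 kg.
Tool frame: the origin (TCP) lies at the very end of the fingers, on their centre line; the grasp point (between the pads) lies 19 mm behind it; z points along the fingers, x is the direction in which the jaws open and shut, and the axes are right-handed (so a half turn about z gives the same grasp; the last joint's range is limited). The gripper opens to 92 mm and grips with 3 to 60 N. Pads are 20 mm wide; open, the fingers measure 128 mm over their backs; the gripper's body (75 mm by 189 mm) begins 69 mm behind the grasp point.
Start: joints at [0.891, 0.158, 1.597, -0, 1.386, -0.21], TCP at [0.26, 0.513, 0.215] pointing down, gripper open.
Joint ranges: [-2.91, 2.91], [-0.94, 2.29], [0.18, 2.7], [-1.29, 4.43], [0.17, 2.64], [-3, 3]. Speed limits (rad/s): [2.57, 2.57, 3.14, 3.14, 3.14, 3.14].

## Interface

Orientations are given as a rotation vector (axis times angle).
In Python, from workcell import bot gives the robot as it stands. Calls block until the motion is done:
- bot.goto(position, orientation): joint-space move of the TCP to a pose.
- bot.line_to(position, rot=None, max_speed=0.15): straight line of the TCP; rot=None keeps the orientation; max_speed is the mean speed in m/s.
- bot.set_joints(angles): joint-space move.
- bot.set_gripper(opening, newtons=None): opening from 0.0 (shut) to 1.0 (fully open); newtons is the grip in N (None keeps the last); returns when the fingers have stopped.
- bot.hold(seconds).
- bot.inverse_kinematics(position, orientation): joint angles nearest the present ones, or None.
- bot.read_camera(name): name is "side" or "top" or "wrist"; returns a dict with "pixels" (420x560x3 uint8, blue, green, red), "fx", "fy", "cx", "cy" (pixels), "k1" (the pictures are not rectified: a ray, as slopes to the right and down, at radius r is drawn at 1 + k1 r^2 times it, then the intrinsics apply), "R" (3x3) and "t" (3): a world point X has camera coordinates R X + t. Camera axes: x right, y down, z forward; pixel columns grow to the right and rows downward; lengths in m; the calibration is good to about 2 mm. A picture is of the moment at which its call begins. There is no depth.
A pose or a line that the arm cannot do raises bot.MotionError and nothing moves.
- bot.job_done(): hands the job in, once; it reports no verdict.
Readings, each from a call of its own:
- bot.current_clock(): time.
- bot.current_joints(): joint angles.
- bot.current_joint_vel(): joint speeds.
- bot.current_effort(): joint torques, N m.
- bot.current_ee_pos(): TCP position.
- bot.current_tool_rot(): TCP orientation.
- bot.current_contact_force(): force on the tool from outside, world axes, zero at the start.
- bot.current_ft_torque(): the same for the moment, N m.
- bot.current_opening(): opening from 0.0 (shut) to 1.0 (fully open).
Only numpy, scipy, OpenCV 4.12 (cv2) and the standard library are available. Lean on these libraries where they do the work, as an engineer would, in place of code of your own. Each camera call takes 0.05 s, during which the arm holds its last target.

## Working session

There is one attempt and no reset: what is moved stays moved. The work goes in short steps, each a Python script; the robot and the scene stay as the last script left them, time stands still between calls to the robot, and variables do not carry over. Pictures are saved under pics/ and viewed, and the job is handed in when it is done.

```bash
mkdir -p pics; ls; python3 - <<'E'
from workcell import bot
import cv2
for n in ["side","top","wrist"]:
    c=bot.read_camera(n); cv2.imwrite(f"pics/{n}0.png",c["pixels"]); print(n,c["fx"],c["k1"],c["R"],c["t"])
print(bot.current_clock(),bot.current_tool_rot())
E
```

```text
pics
side 495.45015451497267 -0.08900502414957055 [[-0.9989427  -0.04131114  0.02017091]
 [-0.0384994   0.51194118 -0.85815734]
 [ 0.02512513 -0.85802659 -0.51299036]] [0.60246686 0.11585706 0.98225101]
top 419.2103918035317 0.03493864307162007 [[ 0.01970642 -0.99962264  0.01913706]
 [-0.99786406 -0.02085689 -0.06190565]
 [ 0.06228143 -0.01787624 -0.99789852]] [-0.07946453  0.60652134  1.14478157]
wrist 355.00944450126855 -0.0625882748665379 [[ 0.45245202  0.89178715 -0.00168586]
 [ 0.85653951 -0.43404119  0.27919226]
 [ 0.24824833 -0.12776511 -0.96023374]] [-0.57405403 -0.03253897  0.39131475]
0.15 [ 2.67703402e+00  1.64312693e+00 -2.13268151e-03]
```

View pics/side0.png

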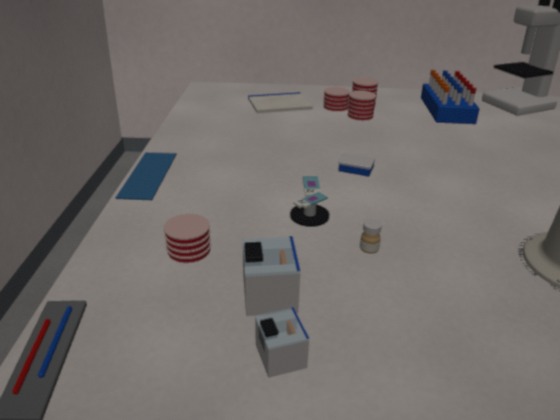

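View pics/top0.png

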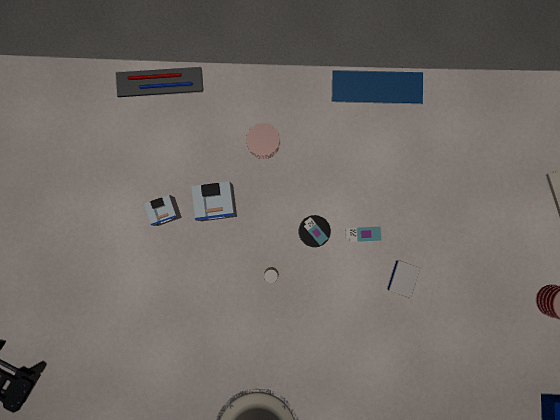

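View pics/wrist0.png

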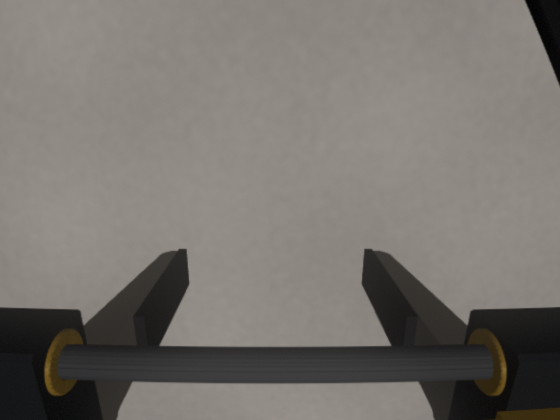

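```bash
cat > h.py <<'E'
import numpy as np, cv2
from workcell import bot
def und(c,p):
    x=np.array([(p[0]-c["cx"])/c["fx"],(p[1]-c["cy"])/c["fy"]]); u=x.copy()
    for _ in range(30): u=x/(1+c["k1"]*(u@u))
    return u
def ray(c,p):
    u=und(c,p); R=np.array(c["R"]);t=np.array(c["t"])
    return -R.T@t, R.T@np.array([u[0],u[1],1.])
def onz(c,p,z):
    o,d=ray(c,p); return o+d*(z-o[2])/d[2]
def proj(c,X):
    q=np.array(c["R"])@np.array(X)+np.array(c["t"]); u=q[:2]/q[2]; u=u*(1+c["k1"]*(u@u))
    return np.array([u[0]*c["fx"]+c["cx"],u[1]*c["fy"]+c["cy"]])
def tri(c1,p1,c2,p2):
    o1,d1=ray(c1,p1);o2,d2=ray(c2,p2)
    s=np.linalg.lstsq(np.stack([d1,-d2],1),o2-o1,rcond=None)[0]
    a=o1+s[0]*d1;b=o2+s[1]*d2
    return (a+b)/2,np.linalg.norm(a-b)
E
python3 - <<'E'
from h import *
import pickle
t=cv2.imread("pics/top0.png");s=cv2.imread("pics/side0.png")
pickle.dump({n:bot.read_camera(n) for n in("top","side")},open("cams.pkl","wb"))
def cr(im,x,y,w,h,k): return cv2.resize(im[y:y+h,x:x+w],None,fx=k,fy=k,interpolation=cv2.INTER_CUBIC)
cv2.imwrite("pics/c1.png",np.vstack([cr(t,285,205,110,50,7),cr(t,135,165,110,60,5).copy() if 0 else cv2.resize(cr(t,135,170,110,57,7),(770,300))]))
cv2.imwrite("pics/c2.png",cr(s,230,165,160,215,2.7) if 0 else np.hstack([cr(s,230,230,90,150,4),cr(s,280,165,60,80,7)[:560].copy() if 0 else cv2.resize(cr(s,280,170,60,60,7),(420,600))]))
E
```

```text
(no output)
```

View pics/c1.png

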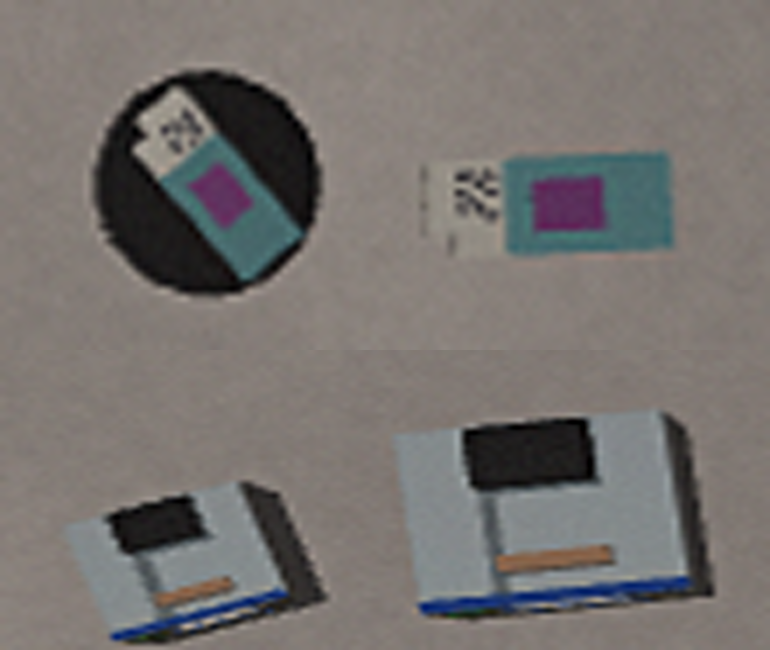

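View pics/c2.png

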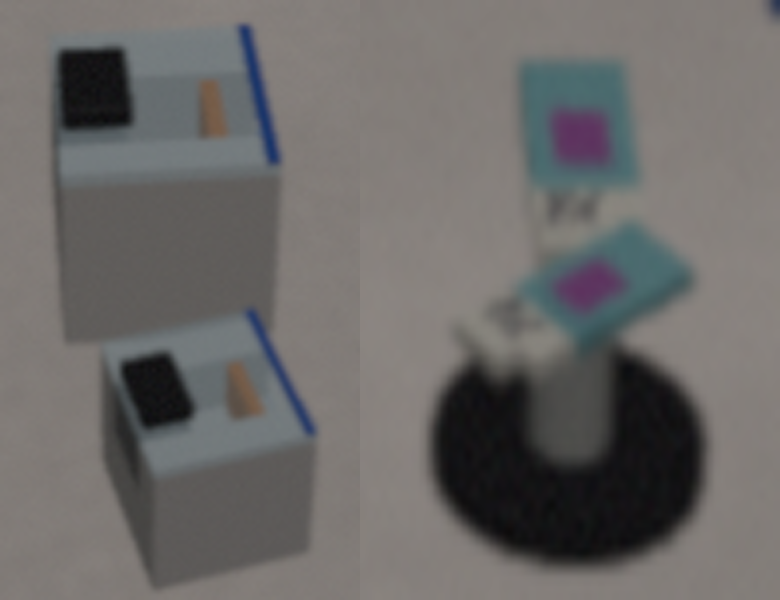

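```bash
python3 - <<'E'
from h import *
import pickle
C=pickle.load(open("cams.pkl","rb"));t=C["top"];s=C["side"]
# crop -> px
T=lambda x,y:(135+x/7,170+(y-350)/(300/57))
S=lambda x,y:(230+x/4,230+y/4)
for n,a,b in [("L front-left",T(418,612),S(274,165)),("L front-right",T(692,582),S(243,27)),
 ("S front-left",T(110,638),S(313,433)),("S fr",T(288,595),S(249,312))]:
    for a,b in[(a,b)]: print(n,tri(t,a,s,b), onz(t,a,.092),onz(s,b,.092))
# slide corners: crop 7x at (285,205)
U=lambda x,y:(285+x/7,205+y/7)
for p in [(180,85),(303,237),(243,282),(133,148),(160,100)]: print(onz(t,U(*p),.045))
# stand foot
m=(t["pixels"][200:260,290:340].max(2)<50).astype(np.uint8)
print(cv2.moments(m)["m00"])
print(onz(t,U(208,183),.008), onz(t,(271,275),.062),onz(t,(403,279),.03))
# dishes
print(onz(t,(263,140),.06))
E
```

```text
L front-left (array([0.57020047, 0.17186351, 0.08934075]), np.float64(0.0019650961440600017)) [0.56913596 0.17136203 0.092     ] [0.57123691 0.17517265 0.092     ]
L front-right (array([0.58626645, 0.07143362, 0.08793568]), np.float64(0.00027076543260491425)) [0.58594275 0.07099847 0.092     ] [0.58636303 0.07737386 0.092     ]
S front-left (array([0.55453258, 0.29229434, 0.06192281]), np.float64(0.00036996953439044476)) [0.55420083 0.28318746 0.092     ] [0.55589729 0.32163348 0.092     ]
S fr (array([0.57841193, 0.22708766, 0.05963074]), np.float64(0.0013353264704162556)) [0.57652503 0.21921446 0.092     ] [0.57923308 0.26244689 0.092     ]
[ 0.58408546 -0.1323237   0.045     ]
[ 0.52623534 -0.18088577  0.045     ]
[ 0.50843776 -0.1578992   0.045     ]
[ 0.55929719 -0.11449469  0.045     ]
[ 0.57810595 -0.12465465  0.045     ]
457.0
[ 0.54670083 -0.14695478  0.008     ] [ 0.42807634 -0.02828217  0.062     ] [ 0.42110828 -0.38803084  0.03      ]
[0.7893944 0.001323  0.06     ]
```

```bash
cat >> h.py <<'E'
from scipy.spatial.transform import Rotation as Rn
def rv(phi):
    x=np.array([np.cos(phi),np.sin(phi),0]);z=np.array([0,0,-1.]);y=np.cross(z,x)
    return Rn.from_matrix(np.stack([x,y,z],1)).as_rotvec()
E
python3 - <<'E'
from h import *
for sg in(1,-1):
    print(sg,bot.inverse_kinematics([.545,-.147,.2],rv(.698+sg*np.pi/2)),bot.inverse_kinematics([.55,.117,.1],rv(.158+sg*np.pi/2)))
c=bot.read_camera("wrist");print(-np.array(c["R"]).T@c["t"],bot.current_ee_pos())
E
```

```text
1 [-4.77494951e-01  1.42445520e-01  1.64405000e+00 -4.44089210e-16
  1.35509714e+00 -2.74629128e+00] [-5.27571217e-03  2.41433643e-01  1.73883490e+00 -4.44089210e-16
  1.16132411e+00 -1.73407204e+00]
-1 [-0.47749495  0.14244552  1.64405     0.          1.35509714  0.39530138] [-5.27571217e-03  2.41433643e-01  1.73883490e+00 -4.44089210e-16
  1.16132411e+00  1.40752061e+00]
[0.19054403 0.54791236 0.3842754 ] [0.26020808 0.5125249  0.21428123]
```

```bash
python3 - <<'E'
from h import *
bot.goto([.545,-.147,.22],rv(.698-np.pi/2))
c=bot.read_camera("wrist");import pickle;pickle.dump(c,open("w1.pkl","wb"))
cv2.imwrite("pics/w1.png",c["pixels"])
print(bot.current_clock(),-np.array(c["R"]).T@c["t"],bot.current_ee_pos())
E
```

```text
2.8917 [ 0.60672785 -0.09576715  0.39012572] [ 0.54519038 -0.14620499  0.21999359]
```

View pics/w1.png

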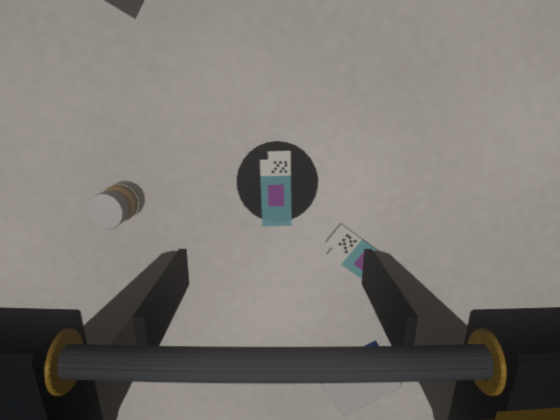

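```bash
python3 - <<'E'
from h import *
import pickle
c=pickle.load(open("w1.pkl","rb"));im=c["pixels"]
k=cv2.resize(im[130:235,225:330],None,fx=5.5,fy=5.5,interpolation=cv2.INTER_CUBIC);cv2.imwrite("pics/w1c.png",k)
disc=np.zeros(im.shape[:2],np.uint8)
roi=im[130:240,230:325].astype(int)
b,g,r=roi[...,0],roi[...,1],roi[...,2]
teal=((b-r)>25)
# purple inside: fill via contour
m=(teal).astype(np.uint8);cs,_=cv2.findContours(m,0,1);q=max(cs,key=cv2.contourArea)
rect=cv2.minAreaRect(q);print(rect)
for p in cv2.boxPoints(rect):
    print(p+[230,130],onz(c,p+[230,130],.045))
t=pickle.load(open("cams.pkl","rb"))
E
```

```text
((45.5, 70.5), (49.0, 29.0), 90.0)
[261. 176.] [ 0.54910792 -0.12592625  0.045     ]
[290. 176.] [ 0.56748789 -0.14775752  0.045     ]
[290. 225.] [ 0.52903984 -0.18089205  0.045     ]
[261. 225.] [ 0.50991997 -0.15818587  0.045     ]
```

View pics/w1c.png

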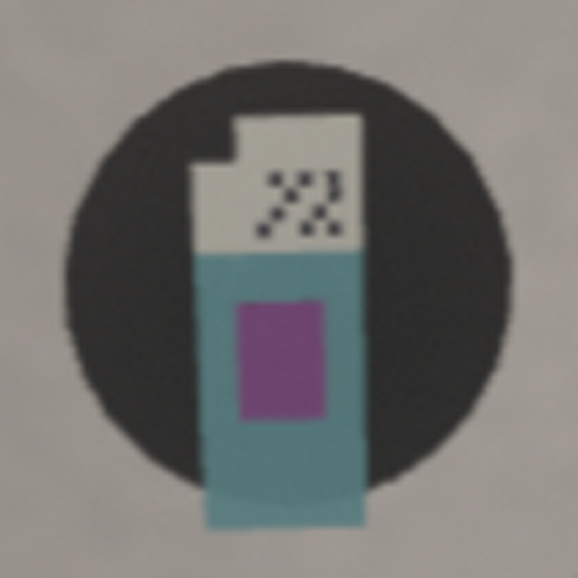

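```bash
python3 - <<'E'
from h import *
import pickle
c=pickle.load(open("w1.pkl","rb"));t=pickle.load(open("cams.pkl","rb"))["top"]
W=lambda x,y:(225+(x+.5)/5.5-.5,130+(y+.5)/5.5-.5)
P={k:onz(c,W(*v),.045)[:2] for k,v in dict(fr=(362,115),pr=(366,525),pl=(206,528),bl=(192,254),nl=(190,162),br=(364,250)).items()}
for k,v in P.items():print(k,v)
l=P["pr"]-P["fr"];print("len",np.linalg.norm(l),"w",np.linalg.norm(P["pr"]-P["pl"]),np.linalg.norm(P["br"]-P["bl"]))
ar=P["fr"]-P["pr"];al=P["nl"]-P["pl"]
print("yaw r,l",np.arctan2(*ar[::-1]),np.arctan2(*al[::-1]), "notchlen",np.linalg.norm(al))
a=ar/np.linalg.norm(ar)+al/np.linalg.norm(al);a/=np.linalg.norm(a)
n=np.array([-a[1],a[0]])
u=[P[k]@a for k in("pr","pl")];
uc=(np.mean(u)+P["fr"]@a)/2; vr=np.mean([P[k]@n for k in("fr","pr","br")]);vl=np.mean([P[k]@n for k in("pl","bl","nl")])
print("centre",uc*a+(vr+vl)/2*n,"w",vl-vr,"yaw",np.arctan2(a[1],a[0]))
# foot disc in wrist, top at z .008
k=c["pixels"]; m=(k.max(2)<85).astype(np.uint8); m[:,:225]=0;m[:,330:]=0;m[:130]=0;m[235:]=0
cs,_=cv2.findContours(m,0,1);q=max(cs,key=cv2.contourArea)
q=np.array([p[0] for p in q if p[0][1]<210],np.float32)
e=cv2.fitEllipse(q);print(e,onz(c,e[0],.008))
E
```

```text
fr [ 0.58665166 -0.13178187]
pr [ 0.52975195 -0.18181414]
pl [ 0.51011782 -0.15940971]
bl [ 0.54833259 -0.12465238]
nl [ 0.56082419 -0.11392563]
br [ 0.56869813 -0.14771823]
len 0.07576809697442362 w 0.029790222811508105 0.030769928755166452
yaw r,l 0.7212637692769707 0.731160271384682 notchlen 0.06811708773446723
centre [ 0.54820069 -0.14546278] w 0.030353638934025373 yaw 0.7262120203308262
((277.0391845703125, 176.89053344726562), (64.61717987060547, 79.10639953613281), 89.0744400024414) [ 0.55343156 -0.14316544  0.008     ]
```

```bash
python3 - <<'E'
from h import *
yaw=.726; a=np.array([np.cos(yaw),np.sin(yaw)]); g=np.array([.548,-.1455])-.009*a
r=rv(yaw-np.pi/2)
bot.goto([g[0],g[1],.12],r)
bot.line_to([g[0],g[1],.0265],max_speed=.1)
print(bot.current_ee_pos(),bot.current_contact_force())
bot.set_gripper(0.0,newtons=12)
print(bot.current_opening(),bot.current_opening()*92,bot.current_contact_force())
c=bot.read_camera("wrist");cv2.imwrite("pics/w2.png",c["pixels"]);print(bot.current_clock())
E
```

```text
[ 0.54196243 -0.15182271  0.02732713] [ 0.33003709 -0.18012985  1.20009625]
0.32118737780459317 29.54923875802257 [ 0.40766583  0.39182084 -0.03324624]
5.4667
```

View pics/w2.png

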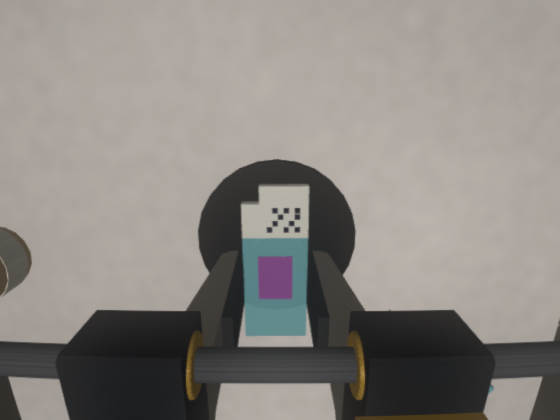

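The slide sits between the fingers with its frosted end up in the picture at (275,210), and the opening of 29.5 mm matches its width. Next I lift it and check again.

```bash
python3 - <<'E'
from h import *
import pickle
p=bot.current_ee_pos()
bot.line_to([p[0],p[1],.14],max_speed=.08)
bot.hold(.3)
c=bot.read_camera("wrist");pickle.dump((c,bot.current_ee_pos(),bot.current_tool_rot()),open("w3.pkl","wb"));cv2.imwrite("pics/w3.png",c["pixels"][100:400,130:430].repeat(2,0).repeat(2,1))
t=bot.read_camera("side");cv2.imwrite("pics/s3.png",cv2.resize(t["pixels"][140:300,220:420],None,fx=3.5,fy=3.5))
print(bot.current_ee_pos(),bot.current_opening(),bot.current_clock())
E
```

```text
[ 0.54121082 -0.15142142  0.13994563] 0.32874886971917155 7.4333
```

View pics/w3.png

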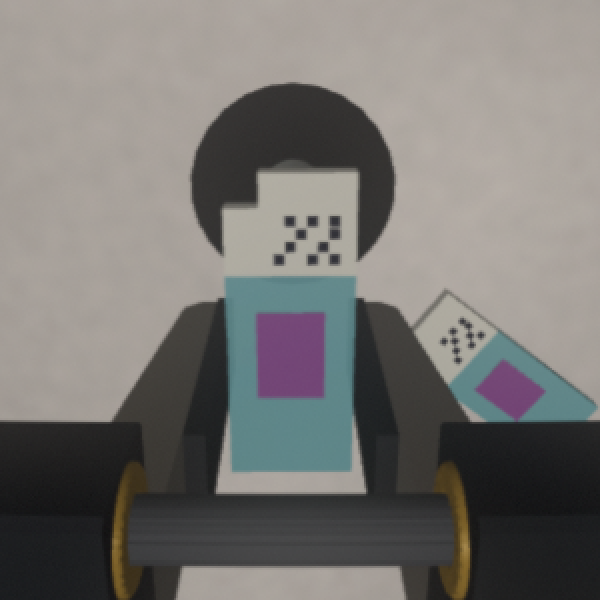

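View pics/s3.png

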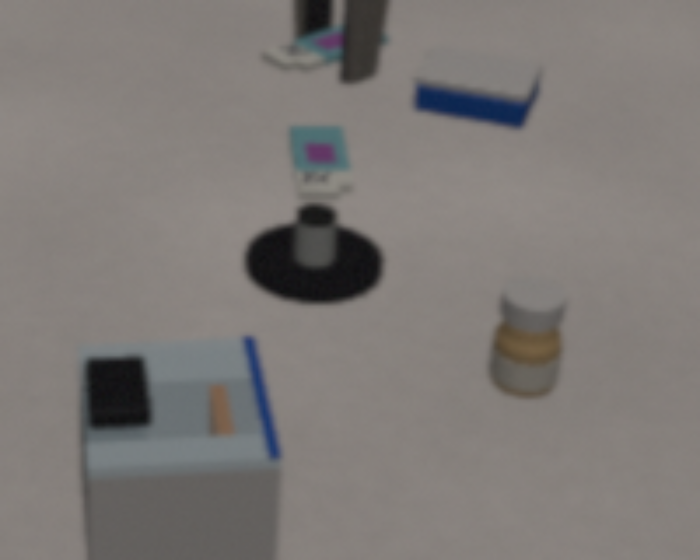

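The slide is lifted off the stand, frosted end up in the wrist picture at (310,185) of the crop. I'll recover its pose in the tool frame from the known corners with solvePnP.

```bash
cat >> h.py <<'E'
def slidepose(c,uv,obj):
    K=np.array([[c["fx"],0,c["cx"]],[0,c["fy"],c["cy"]],[0,0,1.]])
    ok,r,t=cv2.solvePnP(np.array(obj,float),np.array(uv,float),K,np.array([c["k1"],0,0,0.]))
    Rc=Rn.from_rotvec(r.ravel()).as_matrix();R=np.array(c["R"])
    e=cv2.projectPoints(np.array(obj,float),r,t,K,np.array([c["k1"],0,0,0.]))[0][:,0]-uv
    return R.T@Rc, R.T@(t.ravel()-np.array(c["t"])), e
OBJ=dict(fr=(.038,-.015,.005),pr=(-.038,-.015,.005),pl=(-.038,.015,.005),bl=(.014,.015,.005),br=(.014,-.015,.005),nl=(.030,.015,.005),nt=(.038,.007,.005))
E
python3 - <<'E'
from h import *
import pickle
c,p,q=pickle.load(open("w3.pkl","rb"));p=np.array(p)
px=dict(fr=(358,170),pr=(351,471),pl=(232,471),bl=(224.5,277),br=(356.5,276),nl=(222,207),nt=(257,170))
uv=[(130+(x+.5)/2-.5,100+(y+.5)/2-.5) for x,y in px.values()]
Rs,ts,e=slidepose(c,uv,[OBJ[k] for k in px]);T=Rn.from_rotvec(q).as_matrix()
print(e.round(2)); print("origin",ts,"x",Rs[:,0],"z",Rs[:,2],"yaw",np.arctan2(Rs[1,0],Rs[0,0]))
print("in tool: origin",T.T@(ts-p),"Rx",T.T@Rs[:,0],"label",T.T@(ts+Rs@[.038,0,.0025]-p))
for k,v in zip(px,uv): print(k,onz(c,v,p[2]+.0185))
print(T)
E
```

```text
[[ 0.31  0.41]
 [ 0.47  0.01]
 [-0.31  0.13]
 [-0.27 -0.78]
 [-0.01 -0.55]
 [-0.24  0.09]
 [ 0.06  0.66]]
origin [ 0.54906728 -0.14571489  0.15393997] x [0.74312141 0.66915479 0.00156069] z [-0.00489136  0.00309975  0.99998323] yaw 0.7330719318439918
in tool: origin [ 0.00095054 -0.00967168 -0.01403164] Rx [-0.0070887  -0.99997354 -0.00163313] label [ 0.00066687 -0.04766649 -0.01659366]
fr [ 0.58729676 -0.13133664  0.15840919]
pr [ 0.53043333 -0.18239835  0.15840919]
pl [ 0.51069599 -0.16020332  0.15840919]
bl [ 0.54904219 -0.12560012  0.15840919]
br [ 0.56915781 -0.14786697  0.15840919]
nl [ 0.56126869 -0.11458112  0.15840919]
nt [ 0.5726983  -0.11491546  0.15840919]
[[ 6.63871192e-01 -7.47846919e-01 -1.58106536e-04]
 [-7.47846920e-01 -6.63871207e-01  6.73234379e-05]
 [-1.55310003e-04  7.35453953e-05 -9.99999985e-01]]
```

```bash
python3 - <<'E'
from h import *
import pickle
yaw=.158; a=np.array([np.cos(yaw),np.sin(yaw)]); f=np.array([.578,.1215])
g=f-.09*a
bot.goto([*g,.14],rv(yaw-np.pi/2)); bot.hold(.3)
c=bot.read_camera("wrist");t=bot.read_camera("top");s=bot.read_camera("side")
pickle.dump((c,t,s,bot.current_ee_pos(),bot.current_tool_rot()),open("w4.pkl","wb"))
cv2.imwrite("pics/w4.png",c["pixels"])
cv2.imwrite("pics/t4.png",cv2.resize(t["pixels"][160:270,170:270],None,fx=5,fy=5,interpolation=2))
print(bot.current_ee_pos(),bot.current_opening(),bot.current_clock(),bot.current_contact_force())
E
```

```text
[0.48922895 0.10703632 0.13997088] 0.329427182622161 8.9167 [ 0.89704766 -0.19845264 -0.43762961]
```

View pics/w4.png

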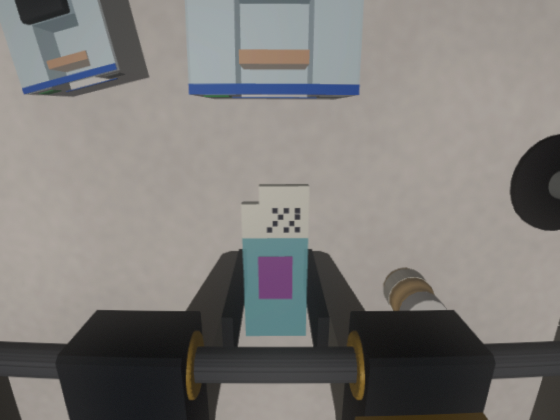

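View pics/t4.png

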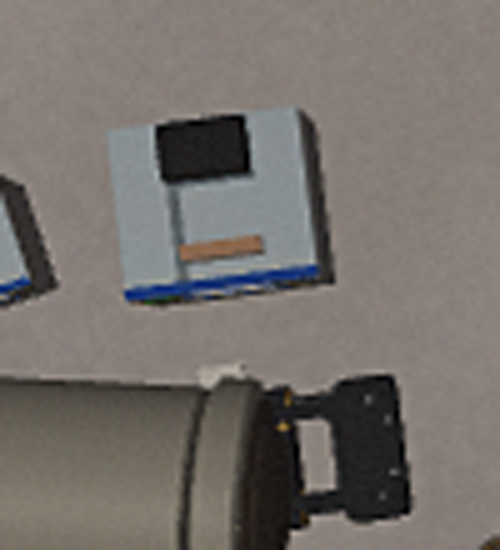

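```bash
python3 - <<'E'
from h import *
import pickle
c,t,s,p,q=pickle.load(open("w4.pkl","rb"));im=c["pixels"].astype(int)
cv2.imwrite("pics/w4c.png",cv2.resize(c["pixels"][30:110,180:370],None,fx=4.2,fy=4.2,interpolation=2))
b,g,r=im[...,0],im[...,1],im[...,2]
m=((b-r>90)).astype(np.uint8); m[:,:180]=0;m[:,370:]=0;m[110:]=0;m[:70]=0
ys,xs=np.nonzero(m);print(xs.min(),xs.max(),ys.min(),ys.max())
bot_=[(x,ys[xs==x].max()+.5) for x in range(195,356)]
P=np.array([onz(c,v,.092)[:2] for v in bot_])
vx,vy,x0,y0=cv2.fitLine(P.astype(np.float32),2,0,.01,.01).ravel();print("yaw of edge",np.arctan2(vy,vx)%np.pi-np.pi/2)
for x in(xs.min()-.5,xs.max()+.5):
    k=int(round(x)); print(x,onz(c,(x,94),.092))
print("edge mid", x0,y0)
o=((r-b>40)).astype(np.uint8);o[:,:220]=0;o[:,330:]=0;o[80:]=0
ys,xs=np.nonzero(o);print("stop",xs.min(),xs.max(),ys.min(),ys.max())
for z in(.084,):
  for v in [(xs.min()-.5,ys.max()+.5),(xs.max()+.5,ys.max()+.5)]: print(z,onz(c,v,z), onz(c,(v[0],58),z))
E
```

```text
Traceback (most recent call last):
ValueError: zero-size array to reduction operation minimum which has no identity
```

View pics/w4c.png

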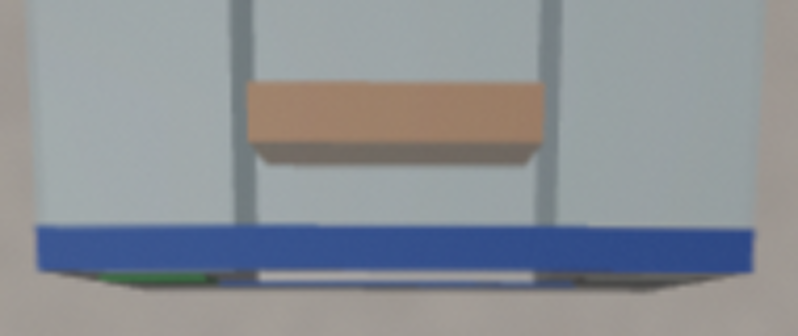

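```bash
python3 - <<'E'
from h import *
import pickle
c,t,s,p,q=pickle.load(open("w4.pkl","rb"));p=np.array(p)
W=lambda x,y:(180+(x+.5)/4.2-.5,30+(y+.5)/4.2-.5)
L=onz(c,W(38,270),.092);R=onz(c,W(753,272),.092);print(L,R,np.linalg.norm(L-R))
y=(L-R)[:2]/np.linalg.norm(L-R);ax=np.array([y[1],-y[0]]);f=(L+R)[:2]/2;print("yaw",np.arctan2(ax[1],ax[0]),"front",f)
a=onz(c,W(248,143),.084);b=onz(c,W(543,143),.084);print("stop",a,b,np.linalg.norm(a-b),"depth",[(k[:2]-f)@ax for k in(a,b)],"lat",[(k[:2]-f)@y for k in(a,b)])
t0=pickle.load(open("cams.pkl","rb"))["top"]
T=lambda x,y:(170+(x+.5)/5-.5,160+(y+.5)/5-.5)
l=onz(t,T(126,302),.092);r=onz(t,T(320,278),.092);print("top",l,r,np.linalg.norm(l-r),(l+r)/2)
a=onz(t,T(181,262),.084);b=onz(t,T(263,251),.084);print("stop top",a,b)
print("ee",p)
E
```

```text
[0.56941931 0.17021134 0.092     ] [0.58483694 0.07112437 0.092     ] 0.10027926189837505
yaw 0.1543592104713278 front [0.57712813 0.12066786]
stop [0.59129441 0.14417102 0.084     ] [0.59785551 0.10272269 0.084     ] 0.04196442152857157 depth [np.float64(0.017611386764211694), np.float64(0.017721925863611546)] lat [np.float64(0.021045696130070127), np.float64(-0.02091857981191587)]
top [0.56857191 0.17112303 0.092     ] [0.58302187 0.07158278 0.092     ] 0.1005836123368804 [0.57579689 0.1213529  0.092     ]
stop top [0.59024944 0.14492963 0.084     ] [0.59688242 0.10251715 0.084     ]
ee [0.48922895 0.10703632 0.13997088]
```

```bash
python3 - <<'E'
from h import *
import pickle
yaw=.155; a=np.array([np.cos(yaw),np.sin(yaw)]); y=np.array([-a[1],a[0]]); f=np.array([.577,.1208])
P=lambda d,z:[*(f+(d-.0476)*a+.0007*y),z]
r=rv(yaw-np.pi/2-.005)
bot.line_to(P(-.035,.14),r,max_speed=.08)
bot.line_to(P(-.035,.0517),r,max_speed=.08)
bot.hold(.2);print(bot.current_ee_pos(),P(-.035,.0517),bot.current_contact_force())
bot.line_to(P(.008,.0517),r,max_speed=.04)
bot.hold(.3);print(bot.current_ee_pos(),bot.current_contact_force(),bot.current_opening(),bot.current_clock())
c=bot.read_camera("wrist");s=bot.read_camera("side")
pickle.dump((c,s,bot.current_ee_pos(),bot.current_tool_rot()),open("w5.pkl","wb"))
cv2.imwrite("pics/w5.png",c["pixels"])
cv2.imwrite("pics/s5.png",cv2.resize(s["pixels"][200:330,210:350],None,fx=4.5,fy=4.5,interpolation=2))
E
```

```text
[0.49564595 0.10873508 0.05215243] [np.float64(0.4952821814885439), np.float64(0.10873981187009352), 0.0517] [-0.54202853 -0.01902519  0.11151955]
[0.53770458 0.11538643 0.05174574] [ 0.26320081  0.44428947 -0.67625845] 0.32484511190834886 12.1417
```

View pics/w5.png

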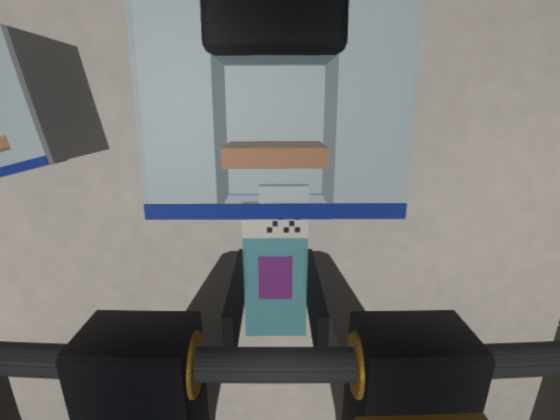

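View pics/s5.png

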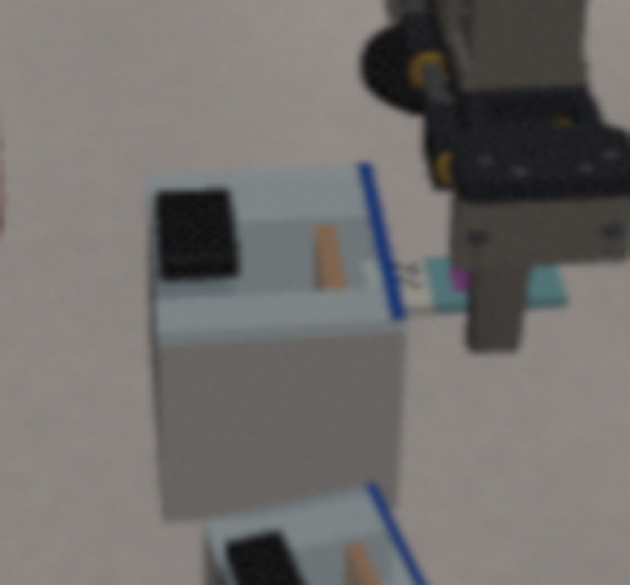

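The slide's end is in the mouth, in line with the tunnel (slide x 243–308, tunnel 222–330 in the wrist picture). Next I push in slowly.

```bash
python3 - <<'E'
from h import *
import pickle
yaw=.155; a=np.array([np.cos(yaw),np.sin(yaw)]); y=np.array([-a[1],a[0]]); f=np.array([.577,.1208])
P=lambda d,z:[*(f+(d-.0476)*a+.0007*y),z]
r=rv(yaw-np.pi/2-.005)
def F(): return np.mean([bot.current_contact_force() for _ in range(1)],0)
def avg():
    v=[]
    for _ in range(6): bot.hold(.03); v.append(bot.current_contact_force())
    v=np.mean(v,0); return v[:2]@a, v[:2]@y, v[2]
print(avg())
for d in(.015,.0195,.0225,.0245):
    bot.line_to(P(d,.0517),r,max_speed=.02); e=np.array(bot.current_ee_pos())
    print(d,(e[:2]-f)@a+.0476,e[2],np.round(avg(),2),bot.current_opening())
c=bot.read_camera("wrist");s=bot.read_camera("side")
pickle.dump((c,s,bot.current_ee_pos(),bot.current_tool_rot()),open("w6.pkl","wb"))
cv2.imwrite("pics/w6.png",c["pixels"])
cv2.imwrite("pics/w6c.png",cv2.resize(c["pixels"][100:350,130:420],None,fx=2.4,fy=2.4,interpolation=2))
cv2.imwrite("pics/s6.png",cv2.resize(s["pixels"][200:330,210:350],None,fx=4.5,fy=4.5,interpolation=2))
print(bot.current_clock())
E
```

```text
(np.float64(0.1024128895827736), np.float64(0.23066340754803208), np.float64(0.10665828601189382))
0.015 0.015057696628713611 0.05166217780720784 [-0.06 -0.11 -0.37] 0.32466967263201935
0.0195 0.019197751494451357 0.05146869115645185 [-2.06  0.24 -0.15] 0.321586666463652
0.0225 0.022444547228860957 0.05159804745674822 [-1.7   0.81 -0.23] 0.32392794167440403
0.0245 0.02447699284942368 0.051632084259501596 [-1.67  0.47 -0.35] 0.318981197220378
14.7667
```

View pics/w6c.png

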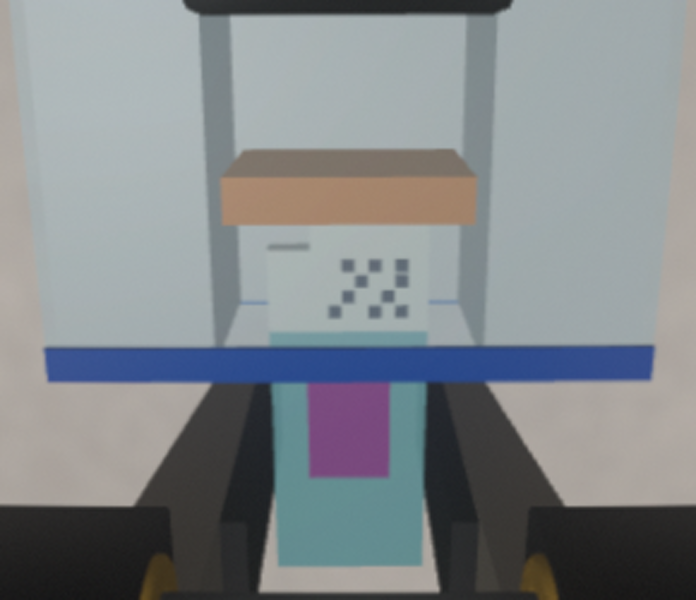

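View pics/s6.png

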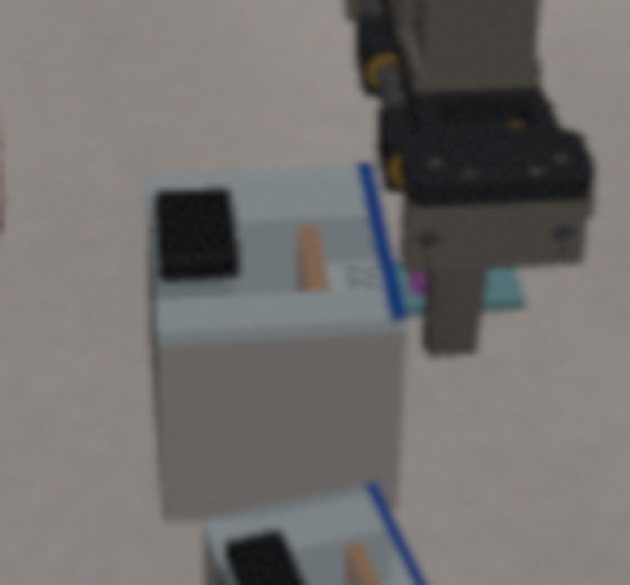

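```bash
python3 - <<'E'
from h import *
import pickle
c,s,p,q=pickle.load(open("w6.pkl","rb"));p=np.array(p)
W=lambda x,y:(130+(x+.5)/2.4-.5,100+(y+.5)/2.4-.5)
L=onz(c,W(47,381),.092)[:2];R=onz(c,W(653,381),.092)[:2];y=(L-R)/np.linalg.norm(L-R);ax=np.array([y[1],-y[0]]);f=(L+R)/2
print("front",f,np.linalg.norm(L-R),"yaw",np.arctan2(ax[1],ax[0]))
for v in[(222,177),(476,177)]: k=onz(c,W(*v),.084)[:2];print("stop depth",(k-f)@ax,"lat",(k-f)@y)
px=dict(pr=(422,566),pl=(278,566),bl=(270,331),br=(427,331),nl=(267,247))
Rs,ts,e=slidepose(c,[W(*v) for v in px.values()],[OBJ[k] for k in px])
le=ts+Rs@[.038,0,.0025]
print(e.round(1).tolist(),"origin",ts,"label depth/lat/z",(le[:2]-f)@ax,(le[:2]-f)@y,le[2],"tilt",np.arccos(Rs[2,2]),"yaw",np.arctan2(Rs[1,0],Rs[0,0]))
E
```

```text
front [0.57678378 0.12053251] 0.1009177909218566 yaw 0.15044296525950626
stop depth 0.03276954421957891 lat 0.020936321254598787
stop depth 0.032766541545143434 lat -0.020610676666399274
[[0.0, 0.2], [-0.1, -0.1], [-0.1, -0.4], [0.2, -0.3], [0.0, 0.6]] origin [0.5637068  0.11866947 0.06495255] label depth/lat/z 0.024820957947828053 0.00034143745966084757 0.06694256976966405 tilt 0.020001159850665456 yaw 0.15534458010165017
```

```bash
python3 - <<'E'
from h import *
import pickle
c,s,p,q=pickle.load(open("w6.pkl","rb"))
W=lambda x,y:(130+(x+.5)/2.4-.5,100+(y+.5)/2.4-.5)
f=np.array([.5768,.1205]);ax=np.array([np.cos(.1504),np.sin(.1504)])
for v in[(222,224),(476,224)]: k=onz(c,W(*v),.084)[:2];print("stop depth",(k-f)@ax)
c,s,p,q=pickle.load(open("w5.pkl","rb"))
L=onz(c,(145,218.5),.092)[:2];R=onz(c,(406,218.5),.092)[:2]
for v in[(222,167.5),(329,167.5),(222,148)]: k=onz(c,v,.084)[:2];print("before",(k-(L+R)/2)@ax)
E
```

```text
stop depth 0.024868106268181867
stop depth 0.02486773268165886
before 0.01840991639189533
before 0.018407737216816135
before 0.025980242575743866
```

```bash
python3 - <<'E'
from h import *
bot.hold(.5);print(bot.current_ee_pos(),bot.current_contact_force(),bot.current_opening(),np.abs(bot.current_joint_vel()).max(),bot.current_clock())
bot.job_done()
E
```

```text
[0.55403932 0.11793209 0.05167286] [-1.78032307  0.37589159 -0.70901393] 0.32003647498573046 0.0022735165215590878 15.2667
the job is handed in; nothing more can be done
```

The slide is held in the reader's mouth with the orange stop pushed in about 6.5 mm. I handed the job in at 15.3 s; it gave no verdict.

**What I did**
- I picked the slide lying on the round stand and the reader whose front edge measured 100 mm, not the loose slide on the table or the smaller reader.
- I gripped the slide at 12 N by its long edges, about 9 mm towards the plain end, and lifted it clear of the stand.
- I carried it notched end first to the mouth and pushed in slowly.

**Last checks**

| Check | Measured | Needed |
|---|---|---|
| Stop depth behind the front face | 24.9 mm, from about 18.4 mm at rest | pushed in over 2 mm |
| Label end depth in the mouth | 24.8 mm | over 18 mm |
| Label end off the middle of the mouth | 0.3 mm | within 10 mm |
| Label end height | about 67 mm | 53 to 83.5 mm |
| Slide underside height | about 65 mm | above 51.5 mm |
| Tilt | 0.02 rad | below 0.17 rad |
| Angle to the mouth | about 0.005 rad | below 0.2 rad |
| Push force | about 1.8 N | under 8 N |
| Grip opening | 29.4 mm, slide still held | fingers still holding it |

**Disagreements**
- The top and wrist cameras differed by 1 to 2 mm.
- My first reading of the stop depth was 32.8 mm because I had taken its rear edge for its front edge; the front edge gave 24.9 mm.
- I never sent the arm close to the dishes, jar or slide box, but I did not measure their positions again at the end.

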